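Load the ink swatch plate under the stage clips

ROBOT

A 7-joint arm with a two-finger parallel gripper is mounted at the origin on the work surface. World frame = base frame: x ahead of the robot, y to its left, z up, the work surface at z = 0. Lengths are in m, angles in rad, forces in N, time in s.
With the tool pointing down it reaches from about 0.4 to 0.85 m from the base axis. Payload 10.4 kg.
Tool frame: the origin (TCP) lies midway between the tips of the shut fingers; the grasp point (between the pads) lies 19 mm behind it (manip.hold_point_z is the distance from the TCP to the grasp point, in m); z points along the fingers, y is the line along which they close (so a half turn about z gives the same grasp; the last joint's range is limited). The gripper opens to 85 mm and grips with 20 to 120 N. Pads are 22 mm wide; open, the fingers measure 114 mm over their backs; the gripper's body (76 mm by 85 mm) begins 54 mm behind the grasp point. The pads swing forward as they close: fully open they stand 13 mm farther back than shut.
Start: joints at [-1.139, 0.332, -0.065, 1.46, 0.022, 1.35, -0.088], TCP at [0.275, 0.561, 0.197] pointing down, gripper open.
Joint ranges: [-2.6, 2.6], [-0.5, 2.12], [-1.47, 1.34], [0.16, 2.42], [-1.27, 4.41], [0.06, 2.06], [-2.6, 2.6]. Speed limits (rad/s): [2.22, 2.22, 2.79, 2.79, 3.14, 3.14, 3.14].

INTERFACE

Orientations are given as a unit quaternion [x, y, z, w].
In Python, from workcell import manip, eyes, job gives the robot as it stands.
- The arm moves only by the shell command python3 -m crank 'ROWS' [FORCE]. ROWS is JSON, a list that holds one entry, the list of rows, each a list of 7 numbers: the finger opening in cm, from 0 to 8.54, then the shift along the world's x, y, z in cm, then the turn, a rotation vector about the world's x, y, z in degrees. In form: [[[hand, x, y, z, ax, ay, az], ...]]. A call has 1 to 20 rows; each row shifts and turns the commanded pose from where the row before left it; what a row does not reach is not made up. A row lasts 1/8 s, in which the tool goes at most 62.5 mm and 10.7 degrees, less where a joint would pass 70% of its speed; a pose out of reach is approached as far as the arm can. A call with a gripper value outside its range is refused whole. The fingers move at their own pace and stop on an object; FORCE is the grip in N (left out, the last holds). Time passes only in rows, so rows that do not move let the fingers close. It gives the time, the measured TCP pose, the force, the opening and the grip force at its end, in the units of the state.
- manip.get_obs(): the state, without advancing time (a new reading comes with each control period).
- eyes.camera(name): name is "scene" or "side" or "wrist"; returns (picture, depth): 400x640x3 uint8, red, green, blue; 400x640 float32, m along the optical axis (not along the pixel's ray), 0 where there is no reading.
- eyes.camera_params(name): a dict with "fx", "fy", "cx", "cy" (pixels), "world_from_camera" (4x4, takes a point from camera to world coordinates); the wrist camera has in their place "hand_eye" (4x4, takes a point from camera to tool coordinates, whose origin is the TCP and whose axes are the flange's). Camera axes: x right, y down, z forward; pixel columns grow to the right and rows downward; lengths in m; the calibration is good to about 2 mm. A picture is of the moment at which its call begins: read the wrist's pose just before it. camera_params takes no time and is no camera call.
- job.hand_in(): hands the job in; it is judged then, once.
The state is a dict: "clock": time; "joint_pos": joint angles; "joint_velocities": joint speeds; "tau": joint torques, N m; "position": TCP position; "ee_rot": TCP orientation; "ft_force": force on the tool from outside, world axes, zero at the start; "torque": the same for the moment, N m; "grip_width": opening from 0.0 (shut) to 1.0 (fully open); "grasp_force": force on a finger pad.
Only numpy, scipy, OpenCV 4.12 (cv2) and the standard library are available. Lean on these libraries where they do the work, as an engineer would, in place of code of your own. Each camera call takes 0.05 s, during which the arm holds its last target. There are 200 camera calls.

TASK

Take the glass ink-swatch plate by its wooden handle, lay it on the white bed of the viewing stage in front of the two sprung clips, and slide it under them, brass strip first, so that both clips ride up over the strip and snap down behind it. Press the plate gently but firmly home against the brass stop and keep it pressed there for about a second, then let go and leave it lying flat and square under both clips. The glass is fragile, so never ram it; do not touch the clips with the gripper, and leave the jars and the bottle standing where they are.

Things in the scene. Friction and masses are not known exactly. Their poses are not given: they have to be found in the camera images.
- plate: Loose glass plate, 120 x 70 x 5 mm, 0.13 kg, round ink swatches on top, flat on the table at first. Origin: centre of its underside; x towards its leading edge, y across, z up. A wooden handle, 16 mm (x) x 30 mm (y), stands on it at x = -50 mm, its top 39 mm above the underside. A half-round brass strip, 6 mm wide, runs along y at x = +56 mm, crest 8.5 mm above the underside
- plate_grip (a point): Centre of the wooden handle, 22 mm above the plate's underside, 50 mm behind the plate's centre; axes as the plate's
- plate_front (a point): Middle of the plate's leading edge (60 mm ahead of its centre), at underside height; axes as the plate's
- stage: Viewing stage fixed to the table: grey base 200 x 120 mm, white bed with its flat top 30 mm above the table. Origin: centre of the underside. The plate goes in along the stage's +x; y across, z up. The bed runs from x = -98 to +98 mm, y = -56 to +56 mm. The clips' hinge posts stand at x = 72 mm, up to 57 mm above the table
- bed: The white bed of the stage, slick and rigid, fixed to it, same frame as stage; top face 30 mm above this origin. Lay the plate down lightly (60 N breaks the glass)
- stop: Rigid stop of the stage: a brass bar across the bed, 8 mm thick, 92 mm long, 9 mm high, clamped between two dark cheeks (at y = +-50 mm). Same frame as stage, fixed to it. The bar's setting differs from case to case and is not reported here: its face stands anywhere from x = +35 to +47 mm; it must be found by touch
- stop_face (a point): On the bed's top, middle line, stage x = +35 mm: where the bar's face stands at its nearest setting (it is 0 to 12 mm farther along +x); axes as the stage's. Home: leading edge against the bar, underside on the bed. Resistance: up to 20 N as the clips ride up, then a pull forward at the snap and 2 to 5 N of drag up to the bar. About 8 N on the bar, beyond the drag, is right; 25 N breaks the glass
- clip_left (a joint): Lift angle (rad) of the sprung clip at stage y = +26 mm, 12 mm wide, hinged at its far end (stage x = 72 mm, 52 mm above the table). 0: at rest, nose 1 mm above the bed; about 0.14 with the nose on the brass strip; about 0.08 on the glass behind the strip. It pushes down with 2 to 4 N; the snap comes when the leading edge is 2 to 4 mm short of stop_face
- clip_right (a joint): The same for the clip at y = -26 mm
- clip_left_nose (a point): Lowest point of the left clip's round brass nose (4 mm radius); at rest at stage x = +24 mm, 31 mm above the table. From the nose an upturned tongue slopes up at 30 degrees towards the incoming plate, ending at stage x = +3 mm, 13 mm above the bed
- clip_right_nose (a point): The same for the right clip
- amber_jar: Lidded amber glass jar, 60 mm across, 75 mm high, bystander; origin at the centre of its foot
- dark_jar: Dark lidded jar, 56 mm across, 60 mm high, bystander; origin at the centre of its foot
- green_bottle: Green bottle with white cap, 48 mm across, 110 mm high, bystander; origin at the centre of its foot
There are look-alikes about, which are no part of the job. Of the things that look like the stage, the smaller one is meant. What is shaped like the plate but orange is not meant.

How it is judged:
On the way, in this order (a step that is already met when the one before it is completed fails the run):
1. both clips ride up onto the sliding plate, before it is home (value of joint each of clip_left, clip_right above 0.05 rad and x of plate_front in the frame of stop_face below -0.003 m).
2. the plate is pressed home against the stop with 3 to 15 N for 0.3 s, both clips snapped down behind the strip (contact force between plate and stop between 3 and 15 N and x of plate_front in the frame of stop_face between -0.002 and 0.014 m and value of joint clip_left between 0.05 and 0.11 rad and value of joint clip_right between 0.05 and 0.11 rad), for 0.3 s.
At the end, for the whole second after the job is handed in: Plate released, at rest, on the bed (2 mm): leading edge from 2 mm short of the bar's nearest setting to 14 mm beyond it, within 8 mm of the middle line, square within 0.06 rad, flat within 0.04 rad; both clips on the glass behind the brass strip (0.05 to 0.11 rad) (x of plate_front in the frame of stop_face between -0.002 and 0.014 m and y of plate_front in the frame of stop_face between -0.008 and 0.008 m and z of plate_front in the frame of stop_face between -0.002 and 0.002 m and angle between the x axis of plate and the x axis of stage, either way round below 0.06 rad and angle between plate's own z axis and vertical below 0.04 rad and value of joint clip_left between 0.05 and 0.11 rad and value of joint clip_right between 0.05 and 0.11 rad and linear speed of plate below 0.01 m/s); the robot touches nothing.
It fails at once if the plate is rammed against the stop (over 25 N) (contact force between plate and stop above 25 N).
It fails at once if the plate is slammed or crushed onto the bed (over 60 N) (contact force between plate and bed above 60 N).
It fails at once if the gripper touches a clip (contact force between any of the fingers, the arm and clip_left above 1 N or contact force between any of the fingers, the arm and clip_right above 1 N).
It fails at once if a clip is bent up too far (over 0.4 rad) (value of joint any of clip_left, clip_right above 0.4 rad).
It fails at once if a jar or the bottle is moved by 20 mm or tipped (distance of any of amber_jar, dark_jar, green_bottle from where it was at the start of the episode above 0.02 m or angle between any of amber_jar, dark_jar, green_bottle's own z axis and vertical above 0.3 rad).
It also fails if it takes over 70 s, if anything falls off the work surface, if the arm or the gripper's body presses on something with over 40 N, if the wrist force passes 120 N, or if a joint passes its speed limit or range.

## Working session

There is one attempt and no reset: what is moved stays moved. The work goes in short steps, Python scripts to look and compute and a shell command to move; the robot and the scene stay as the last step left them, time stands still between calls to the robot, and variables do not carry over. Pictures are saved under pics/ and viewed, at most 10 in all, crops included, and the job is handed in when it is done.

```bash
mkdir -p pics
cat > h.py <<'E'
import numpy as np,cv2
from workcell import manip,eyes,job
from scipy.spatial.transform import Rotation as R
def grab(n):
    o=manip.get_obs(); im,d=eyes.camera(n); p=eyes.camera_params(n)
    if n=="wrist":
        T=np.eye(4);T[:3,:3]=R.from_quat(o["ee_rot"]).as_matrix();T[:3,3]=o["position"];W=T@p["hand_eye"]
    else: W=p["world_from_camera"]
    return im,d,p,np.array(W)
def cloud(d,p,W):
    v,u=np.mgrid[:d.shape[0],:d.shape[1]]
    P=np.stack([(u-p["cx"])/p["fx"]*d,(v-p["cy"])/p["fy"]*d,d],-1)
    return P@W[:3,:3].T+W[:3,3]
def ray(u,v,z,p,W):
    r=W[:3,:3]@[(u-p["cx"])/p["fx"],(v-p["cy"])/p["fy"],1];return W[:3,3]+r*(z-W[2,3])/r[2]
E
python3 - <<'E'
from h import *
a=[]
for n in("scene","side"):
    im,d,p,W=grab(n); np.savez(n+".npz",im=im,d=d,W=W,**{k:p[k] for k in("fx","fy","cx","cy")})
    cv2.imwrite(f"pics/{n}0.png",im[...,::-1]); print(n,W.round(3).tolist())
print(manip.get_obs(),manip.hold_point_z)
E
```

```text
scene [[-0.253, 0.809, -0.531, 1.102], [0.967, 0.221, -0.125, 0.13], [0.016, -0.545, -0.838, 0.97], [0.0, 0.0, 0.0, 1.0]]
side [[0.935, -0.213, 0.284, 0.204], [-0.355, -0.542, 0.761, -0.904], [-0.008, -0.813, -0.583, 0.735], [0.0, 0.0, 0.0, 1.0]]
{'clock': 0.1, 'joint_pos': array([-1.13860371,  0.3328136 , -0.06470291,  1.46086904,  0.02161302,
        1.34990125, -0.08851168]), 'joint_velocities': array([-0.00042896, -0.00079887,  0.00047024, -0.00130017,  0.00125764,
        0.00039785,  0.00093647]), 'tau': array([ 1.63734388e-03, -6.26744628e+01,  4.92255378e-02, -3.92430818e+01,
        1.64248230e-02,  6.88156739e-03,  1.37852072e-05]), 'position': array([0.27438568, 0.5611198 , 0.19668687]), 'ee_rot': array([ 2.25435054e-01,  9.74257983e-01, -6.38005382e-04, -1.11322562e-04]), 'ft_force': array([-0.23083853, -0.09868794, -0.25189375]), 'torque': array([-0.00848087,  0.03015773, -0.03712109]), 'grasp_force': 0.0, 'grip_width': 0.9989906618891966} 0.0187
```

View pics/scene0.png

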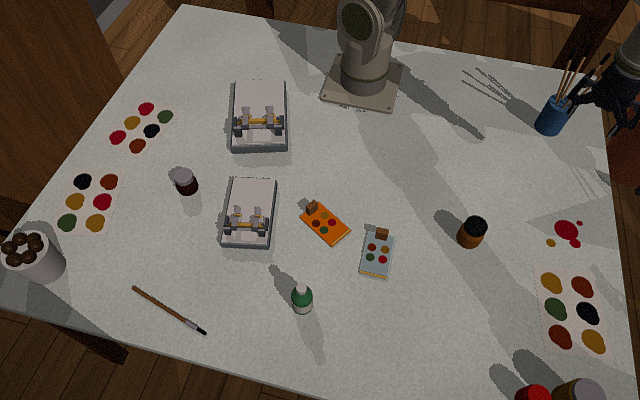

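View pics/side0.png

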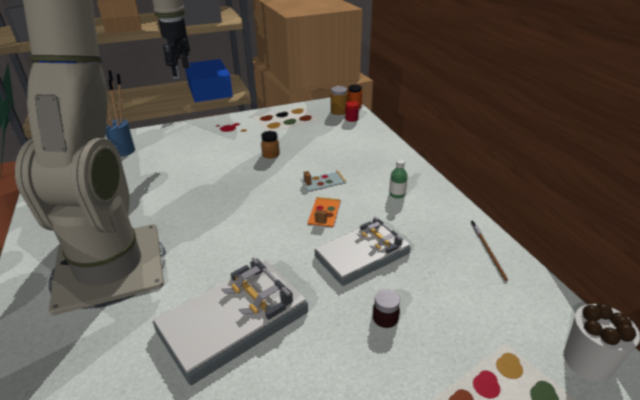

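Candidates in the scene view: stages at (259,115), which is larger, and (249,212), which is smaller. I choose the second. Plates at (325,223), orange, and (377,253), pale glass with a brass edge and its handle at (382,234). I choose the pale one. In both views the way in to the stage runs from the robot side towards +x.

Run:
```python
from h import *
for n,boxes in (("scene",dict(plate=(345,215,410,285),stage=(212,168,285,255),big=(222,70,295,158))),("side",dict(plate=(290,155,355,200),stage=(305,205,420,290)))):
    f=np.load(n+".npz");im,d,W=f["im"],f["d"],f["W"];P=cloud(d,f,W)
    hsv=cv2.cvtColor(im,cv2.COLOR_RGB2HSV)
    for k,(a,b,c,e) in boxes.items():
        q=P[b:e,a:c].reshape(-1,3)
        print(n,k,"zhist",np.histogram(q[:,2],bins=[-.01,.0025,.004,.007,.012,.02,.027,.034,.04,.06,.1])[0])
        for lo,hi in ([(.0028,.0075),(.03,.045)] if k=="plate" else [(.027,.033),(.045,.07)]):
            s=q[(q[:,2]>lo)&(q[:,2]<hi)]
            if len(s)<8: continue
            r=cv2.minAreaRect((s[:,:2]*1000).astype(np.float32)); print("  ",lo,len(s),s.mean(0).round(4),[np.round(x,1) for x in r])
im=np.load("scene.npz")["im"];cv2.imwrite("pics/crop.png",np.hstack([cv2.resize(im[165:260,210:290],None,fx=5,fy=5,interpolation=3),cv2.resize(im[205:300,340:415],None,fx=5,fy=5,interpolation=3)])[...,::-1])
```

```text
scene plate zhist [2781  551  760  302   25   16   16   57   23    0]
   0.0028 1273 [0.597  0.1579 0.0049] [array([581.5, 159. ]), array([197.8, 165.3]), np.float64(12.9)]
   0.03 88 [0.5526 0.159  0.0383] [array([550.9, 158.7]), array([18. , 29.7]), np.float64(4.1)]
scene stage zhist [2692  243   86   62  104  357 2157  203  429    0]
   0.027 2063 [ 0.568  -0.1812  0.03  ] [array([ 571.4, -181. ]), array([198.9, 115.4]), np.float64(12.6)]
   0.045 282 [ 0.6339 -0.1675  0.0528] [array([ 612.8, -171. ]), array([ 76.1, 104.5]), np.float64(11.4)]
scene big zhist [2237  169   85   65  112  104  297 1278 1706  345]
   0.027 256 [ 0.2986 -0.2357  0.0305] [array([ 243.9, -267.7]), array([267.6, 160.8]), np.float64(18.4)]
   0.045 559 [ 0.2994 -0.2494  0.0559] [array([ 238. , -270.5]), array([225.6, 145.2]), np.float64(18.7)]
side plate zhist [2299  182  288   61   12   16   18   32    2    0]
   0.0028 448 [0.5976 0.1509 0.0047] [array([599.9, 181.4]), array([253.1, 204.2]), np.float64(68.7)]
   0.03 42 [0.5465 0.1562 0.0368] [array([547.6, 156.7]), array([15.5, 35.5]), np.float64(6.8)]
side stage zhist [5583  229  307  189  266  413 2106  251  393    2]
   0.027 2073 [ 0.5491 -0.188   0.0296] [array([ 558.9, -129.9]), array([197.1, 219.8]), np.float64(11.5)]
   0.045 269 [ 0.6265 -0.1776  0.052 ] [array([ 606.8, -239. ]), array([252.8,  76.2]), np.float64(73.8)]
```

View pics/crop.png

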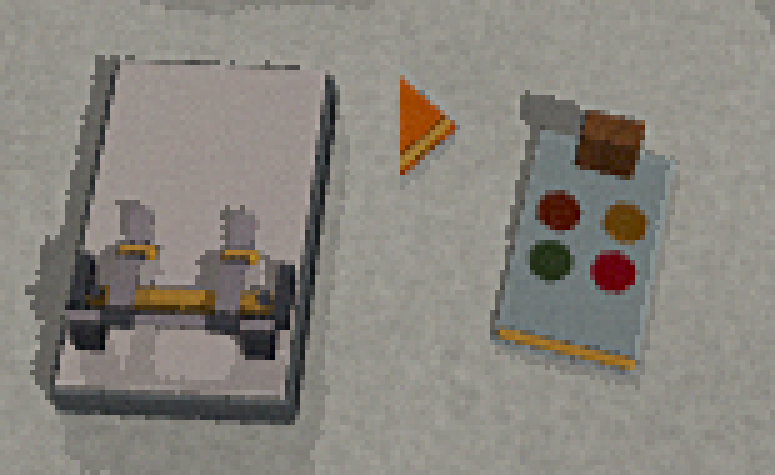

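The crop confirms the chosen pair. The plate's strip runs from about (359,271) to (387,278) and its handle is at (382,233). The stage has clips near (237,215) and (258,216), with the bar behind them. Next I refine the yaws.

Run:
```python
from h import *
f=np.load("scene.npz");im,d,W=f["im"],f["d"],f["W"];P=cloud(d,f,W)
hsv=cv2.cvtColor(im,cv2.COLOR_RGB2HSV).astype(int)
def m(box,cond):
    k=np.zeros(d.shape,bool);a,b,c,e=box;k[b:e,a:c]=1;return k&cond
br=(hsv[...,1]>110)&(abs(hsv[...,0]-20)<7)&(hsv[...,2]>100)
v,u=np.nonzero(m((355,265,390,282),br)); Q=np.array([ray(a,b,.0075,f,W) for a,b in zip(u,v)])
r=cv2.minAreaRect((Q[:,:2]*1000).astype(np.float32));print("strip",len(Q),r)
v,u=np.nonzero(m((352,240,395,285),(hsv[...,0]>75)&(hsv[...,0]<125)&(hsv[...,1]>25)|m((355,238,392,275),hsv[...,1]>60)&False)); Q=np.array([ray(a,b,.005,f,W) for a,b in zip(u,v)])
print("plate",len(Q),cv2.minAreaRect((Q[:,:2]*1000).astype(np.float32)))
v,u=np.nonzero(m((352,222,395,285),P[...,2]>.034)); print("handle",len(u),P[v,u].mean(0),cv2.minAreaRect((P[v,u,:2]*1000).astype(np.float32)))
print("hsv plate",hsv[250,365],"table",hsv[250,345])
for nm in("scene","side"):
    f=np.load(nm+".npz");P=cloud(f["d"],f,f["W"]).reshape(-1,3)
    s=P[(P[:,2]>.027)&(P[:,2]<.033)&(P[:,0]>.44)&(P[:,0]<.70)&(P[:,1]<-.09)&(P[:,1]>-.27)]
    r=cv2.minAreaRect((s[:,:2]*1000).astype(np.float32));print(nm,len(s),r,cv2.boxPoints(r).round(0).tolist())
    for nmj,x0,y0 in(("amber",0,0),):
        pass
    t=P[(P[:,2]>.053)&(P[:,2]<.125)&(P[:,0]>.4)&(P[:,0]<.9)&(abs(P[:,1])<.45)]
    H=np.histogram2d(t[:,0],t[:,1],bins=[np.arange(.4,.91,.05),np.arange(-.45,.46,.05)])[0]
    print([(round(.425+.05*i,3),round(-.425+.05*j,3),int(H[i,j])) for i,j in np.argwhere(H>15)])
```

```text
strip 62 ((656.830810546875, 160.158935546875), (5.710014820098877, 63.664058685302734), 0.47477829456329346)
plate 173 ((606.3136596679688, 158.74740600585938), (109.03168487548828, 63.5837287902832), 0.3782690465450287)
handle 94 [0.63390942 0.15482785 0.17768501] ((821.1384887695312, 137.7788543701172), (29.313093185424805, 560.5160522460938), 85.49647521972656)
hsv plate [ 98  17 123] table [ 21  17 146]
scene 2063 ((571.3602294921875, -180.95050048828125), (198.92807006835938, 115.40770721435547), 12.604817390441895) [[462.0, -146.0], [487.0, -259.0], [681.0, -216.0], [656.0, -103.0]]
[(np.float64(0.475), np.float64(0.375), 181), (np.float64(0.525), np.float64(-0.375), 193), (np.float64(0.525), np.float64(0.375), 222), (np.float64(0.575), np.float64(-0.375), 52), (np.float64(0.625), np.float64(-0.175), 63), (np.float64(0.625), np.float64(-0.125), 53), (np.float64(0.775), np.float64(-0.025), 30), (np.float64(0.775), np.float64(0.025), 391)]
side 2051 ((569.4022216796875, -181.50991821289062), (197.14637756347656, 114.42078399658203), 11.547347068786621) [[461.0, -145.0], [484.0, -257.0], [677.0, -218.0], [655.0, -106.0]]
[(np.float64(0.475), np.float64(0.325), 23), (np.float64(0.475), np.float64(0.375), 103), (np.float64(0.525), np.float64(-0.375), 365), (np.float64(0.525), np.float64(0.375), 51), (np.float64(0.575), np.float64(-0.375), 39), (np.float64(0.625), np.float64(-0.175), 49), (np.float64(0.625), np.float64(-0.125), 33), (np.float64(0.725), np.float64(0.025), 31), (np.float64(0.775), np.float64(-0.025), 81), (np.float64(0.775), np.float64(0.025), 175)]
```

Run:
```python
from h import *
f=np.load("scene.npz");P=cloud(f["d"],f,f["W"])
print(ray(549,131,0,f,f["W"]))
for b in((535,92,568,136),(540,52,600,100)):
    q=P[b[1]:b[3],b[0]:b[2]].reshape(-1,3);q=q[(q[:,2]>.05)&(q[:,2]<.35)];print(len(q),q.min(0),q.max(0),np.median(q,0))
```

```text
[0.05529224 0.58707952 0.        ]
695 [0.00365628 0.48876984 0.05000268] [0.26528576 0.61170762 0.29820948] [0.06323979 0.56346166 0.09481124]
1094 [-0.00641858  0.48876984  0.09533233] [0.28607878 0.61753324 0.34987368] [0.06902962 0.53758876 0.24944528]
```

```bash
python3 -m crank '[[[8.5,2.0,-2.87,0,0,0,1.9],[8.5,2.0,-2.87,0,0,0,1.9],[8.5,2.0,-2.87,0,0,0,1.9],[8.5,2.0,-2.87,0,0,0,1.9],[8.5,2.0,-2.87,0,0,0,1.9],[8.5,2.0,-2.87,0,0,0,1.9],[8.5,2.0,-2.87,0,0,0,1.9],[8.5,2.0,-2.87,0,0,0,1.9],[8.5,2.0,-2.87,0,0,0,1.9],[8.5,2.0,-2.87,0,0,0,1.9],[8.5,2.0,-2.87,0,0,0,1.9],[8.5,2.0,-2.87,0,0,0,1.9],[8.5,2.0,-2.87,0,0,0,1.9],[8.5,1.7,-2.87,0,0,0,1.9],[8.5,0,0,0,0,0,0]]]' 60
cat > st.py <<'E'
from h import *
o=manip.get_obs();M=R.from_quat(o["ee_rot"]).as_matrix()
print("t",round(o["clock"],2),"pos",(o["position"]*1000).round(1),"yaw_y",np.degrees(np.arctan2(M[1,1],M[0,1])).round(2),"z",M[:,2].round(4),"F",o["ft_force"].round(1),"w",round(o["grip_width"],3),"g",round(o["grasp_force"],1))
E
python3 st.py
python3 - <<'E'
from h import *
im,d,p,W=grab("wrist");np.savez("w1.npz",im=im,d=d,W=W,**{k:p[k] for k in("fx","fy","cx","cy")});cv2.imwrite("pics/w1.png",im[...,::-1])
P=cloud(d,p,W);s=P[(P[...,2]>.034)&(P[...,2]<.045)&(abs(P[...,0]-.551)<.03)&(abs(P[...,1]-.159)<.03)]
print(len(s),s.mean(0),cv2.minAreaRect((s[:,:2]*1000).astype(np.float32)))
E
```

```text
clock: 1.98
position: [0.5525, 0.1565, 0.197]
ee_rot: [-0.002, 1.0, -0.001, -0.0]
ft_force: [-1.0, -0.1, -0.2]
grip_width: 0.996
grasp_force: 0.0
t 1.98 pos [552.5 156.5 197. ] yaw_y 90.28 z [-3.0e-04 -1.3e-03 -1.0e+00] F [-1.  -0.1 -0.2] w 0.996 g 0.0
418 [0.5490848  0.15889797 0.03842209] ((549.145751953125, 158.97576904296875), (15.81428050994873, 28.9890079498291), 0.17617924511432648)
```

View pics/w1.png

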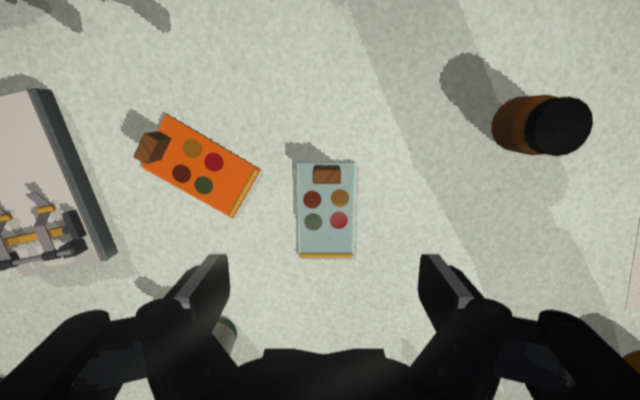

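The wrist view shows the glass plate square to the hand at (326,210), with its handle at (326,174). The orange plate is clear of the left finger.

```bash
python3 -m crank '[[[8.5,-0.3,0.25,-2.2,0,0,0],[8.5,0,0,-2.2,0,0,0],[8.5,0,0,-2.2,0,0,0],[8.5,0,0,-2.2,0,0,0],[8.5,0,0,-2.2,0,0,0],[8.5,0,0,-2.2,0,0,0],[8.5,0,0,-2.2,0,0,0],[8.5,0,0,-1.6,0,0,0],[8.5,0,0,-0.9,0,0,0],[8.5,0,0,-0.7,0,0,0],[8.5,0,0,0,0,0,0]]]' 60; python3 st.py
python3 -m crank '[[[2.5,0,0,0,0,0,0],[2.5,0,0,0,0,0,0],[2.5,0,0,0,0,0,0],[2.5,0,0,0,0,0,0],[2.5,0,0,0,0,0,0],[2.5,0,0,0,0,0,0],[2.5,0,0,0,0,0,0]]]' 60; python3 st.py
```

```text
clock: 3.4
position: [0.5485, 0.1623, 0.0114]
ee_rot: [-0.005, 1.0, 0.0, -0.0]
ft_force: [0.6, -0.2, 0.7]
grip_width: 0.997
grasp_force: 0.0
t 3.4 pos [548.5 162.3  11.4] yaw_y 90.54 z [-2.e-04  1.e-04 -1.e+00] F [ 0.6 -0.2  0.7] w 0.997 g 0.0
clock: 4.28
position: [0.5486, 0.1622, 0.0114]
ee_rot: [-0.005, 1.0, 0.0, -0.0]
ft_force: [-0.5, -0.5, -0.2]
grip_width: 0.294
grasp_force: 0.0
t 4.28 pos [548.6 162.2  11.4] yaw_y 90.54 z [-0.  0. -1.] F [-0.5 -0.5 -0.2] w 0.294 g 0.0
```

Run:
```python
from h import *
im=grab("side")[0];im2=grab("wrist")[0];a=cv2.resize(im[130:220,250:370],(640,480),interpolation=3)
cv2.imwrite("pics/g.png",cv2.resize(np.hstack([a[:400],im2]),(800,250))[...,::-1])
```

```text
(no output)
```

View pics/g.png

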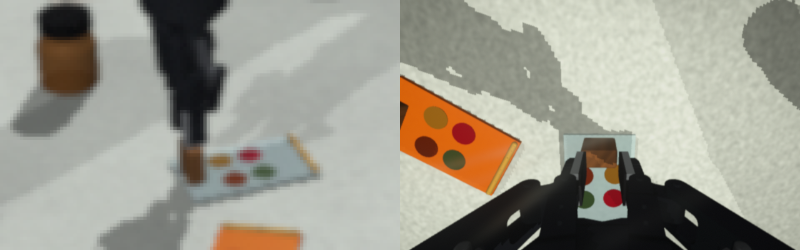

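Run:
```python
from h import *
im,d,p,W=grab("wrist");P=cloud(d,p,W)
def px(X):
    q=np.linalg.inv(W)@np.r_[X,1];return [round(p["cx"]+p["fx"]*q[0]/q[2]),round(p["cy"]+p["fy"]*q[1]/q[2])]
hsv=cv2.cvtColor(im,cv2.COLOR_RGB2HSV).astype(int)
print("cam",W[:3,3].round(3),"TCP",px([.5486,.1622,.0114]),"grasp",px([.5486,.1622,.03]))
for n,X in dict(topnearL=[.5415,.144,.039],topfar=[.5575,.144,.039],topR=[.5415,.174,.039],topfR=[.5575,.174,.039]).items(): print(n,px(X))
k=(hsv[...,0]<16)&(hsv[...,1]>90)&(P[...,2]>.01)&(P[...,2]<.05)&(P[...,0]<.6)&(P[...,1]>.12)
q=P[k];print(len(q),q.min(0).round(4),q.max(0).round(4));t=q[q[:,2]>.035];print(t.mean(0) if len(t) else 0)
fx=(hsv[...,2]<60)&(P[...,2]<.07)&(abs(P[...,1]-.16)<.08)&(P[...,2]>.006)&(abs(P[...,0]-.55)<.05)
for s in(0,1):
    q=P[fx&((P[...,1]>.162)==s)];print("finger",len(q),np.percentile(q,[2,50,98],axis=0).round(3).tolist())
im[380:,:]=im[380:,:];c=im[180:400,200:460].copy();cv2.imwrite("pics/g2.png",cv2.resize(c,None,fx=2.7,fy=2.7,interpolation=3)[...,::-1])
```

```text
cam [0.48  0.161 0.188] TCP [324, 234] grasp [325, 246]
topnearL [288, 240]
topfar [289, 269]
topR [348, 241]
topfR [347, 270]
1791 [0.5382 0.1453 0.0163] [0.5589 0.1733 0.05  ]
[0.54828332 0.16040631 0.03854906]
finger 478 [[0.538, 0.136, 0.05], [0.542, 0.148, 0.062], [0.558, 0.149, 0.07]]
finger 473 [[0.537, 0.174, 0.051], [0.542, 0.175, 0.062], [0.557, 0.187, 0.07]]
```

View pics/g2.png

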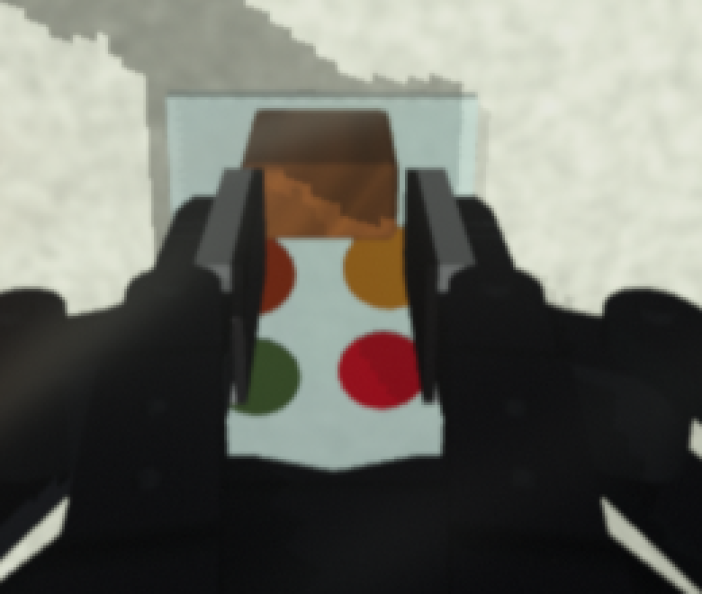

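Run:
```python
from h import *
im,d,p,W=grab("wrist");P=cloud(d,p,W)
for g in((240,175),(225,210),(215,265),(258,200),(245,300),(240,390),(425,180),(440,220),(450,265),(425,380),(320,150),(320,200)):
    u,v=200+round(g[0]/2.7),180+round(g[1]/2.7);print(g,(P[v,u]*1000).round(0),im[v,u],round(float(d[v,u]),3))
```

```text
(240, 175) [538. 146.  54.] [82 85 82] 0.145
(225, 210) [538. 145.  66.] [80 82 80] 0.132
(215, 265) [539. 146.  82.] [ 97 100  97] 0.118
(258, 200) [542. 149.  54.] [36 35 33] 0.146
(245, 300) [546. 149.  78.] [26 26 25] 0.123
(240, 390) [558. 148.  82.] [36 37 36] 0.123
(425, 180) [538. 177.  55.] [77 79 77] 0.144
(440, 220) [537. 177.  70.] [76 79 77] 0.129
(450, 265) [538. 177.  83.] [95 98 96] 0.116
(425, 380) [556. 174.  83.] [24 22 22] 0.121
(320, 150) [542. 159.  33.] [71 54 40] 0.166
(320, 200) [549. 159.  39.] [117  74  41] 0.162
```

Run:
```python
from h import *
for n in("side","scene"):
    im,d,p,W=grab(n);P=cloud(d,p,W);V=im.max(-1)
    k=(P[...,0]>.52)&(P[...,0]<.58)&(P[...,1]>.12)&(P[...,1]<.2)&(P[...,2]>.008)&(P[...,2]<.15)
    for lo in np.arange(.01,.12,.01):
        q=P[k&(P[...,2]>lo)&(P[...,2]<lo+.01)];c=im[k&(P[...,2]>lo)&(P[...,2]<lo+.01)]
        if len(q):print(n,round(lo,2),len(q),(q.min(0)*1000).round(),(q.max(0)*1000).round(),c.mean(0).round())
```

```text
side 0.01 22 [539. 141.  10.] [554. 175.  19.] [90. 77. 65.]
side 0.02 27 [539. 141.  20.] [554. 172.  29.] [84. 64. 48.]
side 0.03 25 [540. 141.  30.] [554. 172.  40.] [100.  80.  64.]
side 0.04 12 [537. 144.  40.] [554. 178.  50.] [92. 86. 80.]
side 0.05 26 [537. 136.  52.] [555. 179.  59.] [66. 67. 68.]
side 0.06 35 [536. 132.  60.] [558. 183.  70.] [58. 60. 61.]
side 0.07 38 [536. 134.  70.] [558. 184.  80.] [56. 58. 59.]
side 0.08 16 [535. 124.  81.] [554. 182.  90.] [53. 55. 56.]
side 0.09 28 [535. 120.  90.] [559. 200. 100.] [48. 50. 51.]
side 0.1 20 [533. 122. 100.] [556. 185. 110.] [23. 24. 27.]
side 0.11 33 [530. 136. 110.] [543. 184. 119.] [26. 27. 30.]
scene 0.01 26 [555. 145.  10.] [574. 192.  19.] [66. 40. 21.]
scene 0.02 26 [556. 144.  21.] [560. 174.  29.] [66. 41. 21.]
scene 0.03 50 [543. 145.  30.] [560. 174.  40.] [77. 48. 25.]
scene 0.04 27 [545. 145.  40.] [560. 176.  50.] [81. 53. 32.]
scene 0.05 23 [541. 137.  50.] [562. 186.  60.] [45. 46. 46.]
scene 0.06 25 [549. 136.  61.] [561. 188.  69.] [40. 40. 42.]
scene 0.07 21 [546. 136.  70.] [562. 188.  79.] [42. 41. 43.]
scene 0.08 23 [552. 131.  80.] [563. 193.  90.] [38. 38. 39.]
scene 0.09 77 [538. 122.  90.] [564. 200. 100.] [15. 16. 18.]
scene 0.1 77 [539. 120. 100.] [563. 200. 110.] [18. 18. 20.]
scene 0.11 45 [538. 120. 110.] [568. 186. 120.] [21. 20. 22.]
```

All three cameras agree: the fingertips end about 50 mm above the table, although the reported TCP z is 11 mm. The real tips sit about 38 mm above the reported TCP, so the fingers closed just over the handle. I'll trust what I see: open, go down 38 mm more while watching the force, then close.

```bash
python3 -m crank '[[[8.5,0.05,-0.2,0,0,0,0],[8.5,0,0,0,0,0,0],[8.5,0,0,0,0,0,0],[8.5,0,0,0,0,0,0],[8.5,0,0,-1.0,0,0,0],[8.5,0,0,-1.0,0,0,0],[8.5,0,0,-0.6,0,0,0],[8.5,0,0,0,0,0,0]]]' 60; python3 st.py
python3 -m crank '[[[8.5,0,0,-0.6,0,0,0],[8.5,0,0,-0.5,0,0,0],[8.5,0,0,0,0,0,0]]]'; python3 st.py
```

```text
clock: 5.58
position: [0.5485, 0.16, -0.0154]
ee_rot: [-0.005, 1.0, -0.0, -0.001]
ft_force: [0.2, -0.0, -0.5]
grip_width: 0.995
grasp_force: 0.0
t 5.58 pos [548.5 160.  -15.4] yaw_y 90.54 z [-1.2e-03 -5.0e-04 -1.0e+00] F [ 0.2 -0.  -0.5] w 0.995 g 0.0
clock: 5.95
position: [0.5487, 0.1601, -0.026]
ee_rot: [-0.005, 1.0, -0.0, -0.0]
ft_force: [0.8, -0.2, 0.7]
grip_width: 0.991
grasp_force: 0.0
t 5.95 pos [548.7 160.1 -26. ] yaw_y 90.54 z [-7.e-04 -2.e-04 -1.e+00] F [ 0.8 -0.2  0.7] w 0.991 g 0.0
```

```bash
python3 -m crank '[[[2.4,0,0,0,0,0,0],[2.4,0,0,0,0,0,0],[2.4,0,0,0,0,0,0],[2.4,0,0,0,0,0,0],[2.4,0,0,0,0,0,0],[2.4,0,0,0,0,0,0],[2.4,0,0,0,0,0,0]]]' 60; python3 st.py
```

```text
clock: 6.82
position: [0.5493, 0.1603, -0.0252]
ee_rot: [-0.005, 1.0, 0.0, 0.0]
ft_force: [-0.9, -0.8, 5.2]
grip_width: 0.337
grasp_force: 60.1
t 6.83 pos [549.3 160.3 -25.2] yaw_y 90.54 z [ 5.e-04  4.e-04 -1.e+00] F [-0.9 -0.8  5.2] w 0.337 g 60.1
```

Gripped: 60 N at 28.6 mm opening. Next I lift and carry the plate over to a point short of the stage.

```bash
python3 -m crank '[[[2.4,0,0,0.5,0,0,0],[2.4,0,0,1.5,0,0,0],[2.4,0,0,2,0,0,0],[2.4,0,0,2,0,0,0],[2.4,0,0,2,0,0,0],[2.4,0,0,2,0,0,0],[2.4,0,0,0,0,0,0]]]'; python3 st.py
python3 -m crank '[[[2.4,-0.3,-1.2,0,0,0,0.6],[2.4,-0.7,-2.4,0,0,0,1],[2.4,-0.8,-3,0,0,0,1],[2.4,-0.8,-3,0,0,0,1],[2.4,-0.8,-3,0,0,0,1],[2.4,-0.8,-3,0,0,0,1],[2.4,-0.8,-3,0,0,0,1],[2.4,-0.8,-3,0,0,0,1],[2.4,-0.8,-3,0,0,0,1],[2.4,-0.8,-3,0,0,0,1],[2.4,-0.8,-3,0,0,0,1],[2.4,-0.8,-3,0,0,0,1],[2.4,-0.8,-2.4,0,0,0,0],[2.4,-0.4,-1.1,0,0,0,0],[2.4,0,0,0,0,0,0],[2.4,0,0,0,0,0,0]]]'; python3 st.py
python3 - <<'E'
from h import *
for n in("scene","side","wrist"):
    im,d,p,W=grab(n);np.savez(n+"2.npz",im=im,d=d,W=W,**{k:p[k] for k in("fx","fy","cx","cy")});cv2.imwrite(f"pics/{n}2.png",im[...,::-1])
E
```

```text
clock: 7.7
position: [0.5502, 0.1606, 0.0765]
ee_rot: [-0.005, 1.0, 0.001, 0.002]
ft_force: [-0.4, -0.7, -1.2]
grip_width: 0.34
grasp_force: 59.5
t 7.7 pos [550.2 160.6  76.5] yaw_y 90.54 z [ 0.0032  0.0015 -1.    ] F [-0.4 -0.7 -1.2] w 0.34 g 59.5
clock: 9.7
position: [0.4472, -0.2097, 0.0742]
ee_rot: [-0.106, 0.994, 0.0, -0.0]
ft_force: [-0.4, -0.5, -2.1]
grip_width: 0.345
grasp_force: 59.4
t 9.7 pos [ 447.2 -209.7   74.2] yaw_y 102.22 z [-4.e-04  5.e-04 -1.e+00] F [-0.4 -0.5 -2.1] w 0.345 g 59.4
```

View pics/wrist2.png

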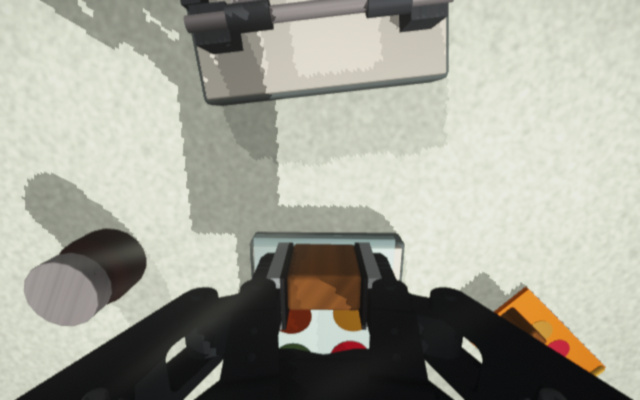

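The wrist view shows the plate held square by its handle at (325,275). Now I check the held plate's pitch, yaw and strip position from the fixed cameras.

Run:
```python
from h import *
c,s=np.cos(np.radians(12.1)),np.sin(np.radians(12.1));Rz=np.array([[c,s],[-s,c]]);S=np.array([.5704,-.1812])
for n in("scene2","side2"):
    f=np.load(n+".npz");im,d=f["im"],f["d"];P=cloud(d,f,f["W"]);hsv=cv2.cvtColor(im,cv2.COLOR_RGB2HSV).astype(int)
    L=np.concatenate([(P[...,:2]-S)@Rz.T,P[...,2:]],-1)
    k=(L[...,2]>.085)&(L[...,2]<.125)&(L[...,0]>-.11)&(L[...,0]<.02)&(abs(L[...,1])<.06)
    q=L[k];A=np.c_[q[:,:2],np.ones(len(q))];co=np.linalg.lstsq(A,q[:,2],rcond=None)[0]
    print(n,len(q),"plane",co.round(4),(np.percentile(q,[1,99],axis=0)*1000).round(1).tolist())
    b=k&(hsv[...,1]>110)&(abs(hsv[...,0]-20)<7)&(hsv[...,2]>90)
    q=L[b];print(" strip",len(q),(q.mean(0)*1000).round(1),"yaw",np.degrees(np.arctan(np.polyfit(q[:,1],q[:,0],1)[0])).round(2),(np.percentile(q,[2,98],axis=0)*1000).round(1).tolist())
    # clips brass noses and stop bar
    b=(hsv[...,1]>100)&(abs(hsv[...,0]-20)<8)&(hsv[...,2]>80)&(L[...,2]>.028)&(L[...,2]<.06)&(L[...,0]>0)&(L[...,0]<.07)&(abs(L[...,1])<.06)
    q=L[b]
    for lo,hi in((.005,.033),(.033,.06)):
        t=q[(q[:,0]>lo)&(q[:,0]<hi)]
        if len(t)>5:print(" brass",lo,len(t),(t.mean(0)*1000).round(1),(np.percentile(t,[3,97],axis=0)*1000).round(1).tolist())
    b=(L[...,2]>.027)&(L[...,2]<.033)&(abs(L[...,1])<.06)&(abs(L[...,0])<.11);q=L[b];r=cv2.minAreaRect((q[:,:2]*1000).astype(np.float32));print(" bed",r)
```

```text
scene2 893 plane [ 0.0006 -0.0017  0.1047] [[-108.3, -37.4, 100.0], [-13.9, 31.6, 109.1]]
 strip 91 [-49.2   3.2 105.9] yaw -45.16 [[-101.8, -33.2, 102.4], [-14.8, 26.5, 109.3]]
 brass 0.005 29 [26.   0.4 38.1] [[22.2, -33.4, 32.7], [30.3, 33.7, 42.4]]
 brass 0.033 72 [52.1  3.8 38.6] [[44.1, -34.9, 33.0], [56.6, 38.0, 42.3]]
 bed ((2.7204971313476562, -0.73651123046875), (196.90504455566406, 115.4634780883789), 0.7948324680328369)
side2 727 plane [0.005  0.0107 0.1045] [[-108.4, -38.1, 99.5], [-19.7, 29.8, 108.0]]
 strip 14 [-21.2 -20.3 107.1] yaw 0.57 [[-22.7, -35.1, 105.7], [-20.1, 9.4, 108.6]]
 brass 0.005 14 [ 23.  -20.5  38.8] [[19.4, -35.9, 36.5], [30.5, 29.4, 44.5]]
 brass 0.033 67 [47.7  1.9 37.4] [[37.9, -35.1, 32.6], [52.8, 47.1, 41.4]]
 bed ((-0.848541259765625, -3.0745315551757812), (110.12604522705078, 198.46043395996094), 89.25463104248047)
```

```bash
python3 -m crank '[[[2.4,-0.05,0.2,-1,0,0,0],[2.4,0,0,-1.5,0,0,0],[2.4,0,0,-1.5,0,0,0],[2.4,0,0,-1.2,0,0,0],[2.4,0,0,-0.8,0,0,0],[2.4,0,0,-0.3,0,0,0],[2.4,0,0,0,0,0,0]]]'; python3 st.py
python3 -m crank '[[[2.4,0,0,-0.2,0,0,0],[2.4,0,0,0,0,0,0]]]'; python3 st.py;python3 -m crank '[[[2.4,0,0,-0.1,0,0,0],[2.4,0,0,0,0,0,0]]]'; python3 st.py
```

```text
clock: 10.72
position: [0.4466, -0.2089, 0.0115]
ee_rot: [-0.106, 0.994, 0.0, 0.0]
ft_force: [1.6, 0.8, -0.5]
grip_width: 0.341
grasp_force: 59.4
t 10.72 pos [ 446.6 -208.9   11.5] yaw_y 102.14 z [ 0.  0. -1.] F [ 1.6  0.8 -0.5] w 0.341 g 59.4
clock: 10.98
position: [0.4467, -0.2088, 0.0096]
ee_rot: [-0.106, 0.994, 0.0, 0.0]
ft_force: [-0.0, 0.0, -1.8]
grip_width: 0.34
grasp_force: 59.4
t 10.97 pos [ 446.7 -208.8    9.6] yaw_y 102.14 z [ 3.e-04  0.e+00 -1.e+00] F [-0.   0.  -1.8] w 0.34 g 59.4
clock: 11.22
position: [0.4465, -0.2088, 0.0084]
ee_rot: [-0.106, 0.994, 0.0, -0.0]
ft_force: [0.7, -0.5, -0.3]
grip_width: 0.342
grasp_force: 59.4
t 11.22 pos [ 446.5 -208.8    8.4] yaw_y 102.15 z [-1.e-04  1.e-04 -1.e+00] F [ 0.7 -0.5 -0.3] w 0.342 g 59.4
```

```bash
for i in 1; do python3 -m crank '[[[2.4,0,0.1,-0.1,0,0,0],[2.4,0,0,-0.1,0,0,0],[2.4,0,0,0,0,0,0]]]'>/dev/null; done; python3 st.py;python3 -m crank '[[[2.4,0,0,-0.1,0,0,0],[2.4,0,0,0,0,0,0]]]'>/dev/null; python3 st.py;python3 -m crank '[[[2.4,0,0,-0.05,0,0,0],[2.4,0,0,0,0,0,0]]]'>/dev/null; python3 st.py
```

```text
t 11.6 pos [ 446.5 -207.8    6.4] yaw_y 102.14 z [-2.e-04  1.e-04 -1.e+00] F [-0.8 -0.2 -1. ] w 0.338 g 59.4
t 11.85 pos [ 446.5 -207.8    5.3] yaw_y 102.14 z [-2.e-04  1.e-04 -1.e+00] F [-0.4  0.4 -0.9] w 0.341 g 59.4
t 12.1 pos [ 446.6 -207.8    4.9] yaw_y 102.14 z [-0.e+00  1.e-04 -1.e+00] F [-0.4 -0.2 -0.1] w 0.339 g 59.4
```

```bash
python3 -m crank '[[[2.4,0,0,-0.05,0,0,0],[2.4,0,0,0,0,0,0]]]'>/dev/null; python3 st.py;python3 -m crank '[[[2.4,0,0,-0.05,0,0,0],[2.4,0,0,0,0,0,0]]]'>/dev/null; python3 st.py;python3 -m crank '[[[2.4,0,0,-0.05,0,0,0],[2.4,0,0,0,0,0,0]]]'>/dev/null; python3 st.py
```

```text
t 12.35 pos [ 446.8 -207.9    4.7] yaw_y 102.14 z [ 4.e-04  0.e+00 -1.e+00] F [-2.   0.1  4.3] w 0.342 g 60.1
t 12.6 pos [ 447.  -208.     4.6] yaw_y 102.14 z [ 9.e-04  0.e+00 -1.e+00] F [-2.9  0.9  9.7] w 0.338 g 60.8
t 12.85 pos [ 447.2 -208.1    4.5] yaw_y 102.13 z [ 0.0014 -0.     -1.    ] F [-3.8  0.8 13.8] w 0.343 g 61.5
```

The plate is on the bed. I ease the downward force and slide it along the stage's +x, which is (0.978, 0.21) in world axes.

```bash
python3 -m crank '[[[2.4,0,0,0.1,0,0,0],[2.4,0.49,0.105,0,0,0,0],[2.4,0.49,0.105,0,0,0,0],[2.4,0.49,0.105,0,0,0,0],[2.4,0.49,0.105,0,0,0,0],[2.4,0,0,0,0,0,0]]]'>/dev/null
cat >> st.py <<'E'
L=np.array([[.9778,.2096],[-.2096,.9778]]);q=L@(o["position"][:2]-[.5704,-.1812])*1000
print("  stage xy",q.round(1),"front~",(q[0]+111).round(1),"Fx,Fy",(L@o["ft_force"][:2]).round(1))
E
python3 st.py
```

```text
t 13.6 pos [ 467.2 -203.6    4.8] yaw_y 102.16 z [ 1.3e-03 -3.0e-04 -1.0e+00] F [ 1.  -1.   4.4] w 0.342 g 60.1
  stage xy [-105.6   -0.3] front~ 5.4 Fx,Fy [ 0.8 -1.2]
```

```bash
python3 -m crank '[[[2.4,0.2,0.042,0,0,0,0],[2.4,0.2,0.042,0,0,0,0],[2.4,0.2,0.042,0,0,0,0],[2.4,0,0,0,0,0,0]]]'>/dev/null; python3 st.py
python3 -m crank '[[[2.4,0.2,0.042,0,0,0,0],[2.4,0.2,0.042,0,0,0,0],[2.4,0,0,0,0,0,0]]]'>/dev/null; python3 st.py
python3 -m crank '[[[2.4,0.2,0.042,0,0,0,0],[2.4,0.1,0.021,0,0,0,0],[2.4,0,0,0,0,0,0]]]'>/dev/null; python3 st.py
```

```text
t 14.1 pos [ 472.3 -202.7    4.8] yaw_y 102.13 z [ 3.e-04 -2.e-04 -1.e+00] F [-1.2  0.1  6.7] w 0.345 g 60.4
  stage xy [-100.4   -0.4] front~ 10.6 Fx,Fy [-1.2  0.4]
t 14.47 pos [ 475.6 -202.1    4.7] yaw_y 102.11 z [-8.e-04 -2.e-04 -1.e+00] F [-4.5 -1.1 10.4] w 0.34 g 60.8
  stage xy [-97.1  -0.5] front~ 13.9 Fx,Fy [-4.7 -0.1]
t 14.85 pos [ 477.6 -201.9    4.7] yaw_y 102.07 z [-2.5e-03 -1.0e-04 -1.0e+00] F [-10.4  -1.9  15.9] w 0.339 g 61.5
  stage xy [-95.1  -0.7] front~ 15.9 Fx,Fy [-10.6   0.4]
```

```bash
python3 -m crank '[[[2.4,0.15,0.032,0.05,0,0,0],[2.4,0.15,0.032,0,0,0,0],[2.4,0,0,0,0,0,0]]]'>/dev/null; python3 st.py
python3 -m crank '[[[2.4,0.15,0.032,0,0,0,0],[2.4,0.15,0.032,0,0,0,0],[2.4,0,0,0,0,0,0]]]'>/dev/null; python3 st.py
python3 -m crank '[[[2.4,0.1,0.021,0,0,0,0],[2.4,0.1,0.021,0,0,0,0],[2.4,0,0,0,0,0,0]]]'>/dev/null; python3 st.py
```

```text
t 15.22 pos [ 479.8 -201.4    4.8] yaw_y 102.05 z [-3.8e-03 -1.0e-04 -1.0e+00] F [-10.3  -1.5  12.5] w 0.342 g 61.0
  stage xy [-92.8  -0.7] front~ 18.2 Fx,Fy [-10.3   0.7]
t 15.6 pos [ 481.9 -201.1    4.8] yaw_y 102.02 z [-0.0052 -0.     -1.    ] F [-16.   -3.1  15.7] w 0.339 g 61.5
  stage xy [-90.7  -0.9] front~ 20.3 Fx,Fy [-16.3   0.3]
t 15.97 pos [ 483.2 -200.9    4.8] yaw_y 102.0 z [-0.0064 -0.     -1.    ] F [-19.4  -3.1  19. ] w 0.343 g 62.0
  stage xy [-89.4  -1. ] front~ 21.6 Fx,Fy [-19.6   1.1]
```

```bash
python3 -m crank '[[[2.4,0.1,0.021,0.05,0,0,0],[2.4,0.1,0.021,0,0,0,0],[2.4,0,0,0,0,0,0]]]'>/dev/null; python3 st.py
python3 -m crank '[[[2.4,0.1,0.021,0,0,0,0],[2.4,0,0,0,0,0,0]]]'>/dev/null; python3 st.py
python3 -m crank '[[[2.4,0.1,0.021,0,0,0,0],[2.4,0,0,0,0,0,0]]]'>/dev/null; python3 st.py
```

```text
t 16.35 pos [ 486.6 -199.9    4.8] yaw_y 102.03 z [-3.9e-03 -1.0e-04 -1.0e+00] F [-6.7 -3.1  4.9] w 0.336 g 60.1
  stage xy [-85.8  -0.7] front~ 25.2 Fx,Fy [-7.1 -1.6]
t 16.6 pos [ 488.9 -199.     4.9] yaw_y 102.09 z [-0.002  0.    -1.   ] F [-3.  -1.8  1.6] w 0.339 g 59.7
  stage xy [-83.4  -0.3] front~ 27.6 Fx,Fy [-3.4 -1.2]
t 16.85 pos [ 491.3 -198.     5.2] yaw_y 102.17 z [ 0.e+00  2.e-04 -1.e+00] F [ 0.9 -0.1 -2.6] w 0.342 g 59.3
  stage xy [-80.8   0.1] front~ 30.2 Fx,Fy [ 0.9 -0.3]
```

```bash
python3 -m crank '[[[2.4,0.1,0.021,-0.05,0,0,0],[2.4,0,0,0,0,0,0]]]'>/dev/null; python3 st.py
python3 -m crank '[[[2.4,0.1,0.021,0,0,0,0],[2.4,0,0,0,0,0,0]]]'>/dev/null; python3 st.py
python3 -m crank '[[[2.4,0.1,0.021,0,0,0,0],[2.4,0,0,0,0,0,0]]]'>/dev/null; python3 st.py
```

```text
t 17.1 pos [ 492.8 -197.7    5. ] yaw_y 102.18 z [ 8.e-04  2.e-04 -1.e+00] F [ 2.3 -0.1 -1.9] w 0.338 g 59.3
  stage xy [-79.3   0.1] front~ 31.7 Fx,Fy [ 2.3 -0.6]
t 17.35 pos [ 493.7 -197.6    5.1] yaw_y 102.17 z [ 8.e-04  2.e-04 -1.e+00] F [ 2.9  0.9 -2.5] w 0.341 g 59.3
  stage xy [-78.4  -0. ] front~ 32.6 Fx,Fy [3.  0.3]
t 17.6 pos [ 494.3 -197.6    5. ] yaw_y 102.15 z [ 2.e-04  1.e-04 -1.e+00] F [ 2.5  0.7 -2.7] w 0.345 g 59.3
  stage xy [-77.9  -0.1] front~ 33.1 Fx,Fy [2.6 0.2]
```

```bash
python3 -m crank '[[[2.4,0.1,0.021,0,0,0,0],[2.4,0,0,0,0,0,0]]]'>/dev/null; python3 st.py
python3 -m crank '[[[2.4,0.1,0.021,0,0,0,0],[2.4,0,0,0,0,0,0]]]'>/dev/null; python3 st.py
python3 -m crank '[[[2.4,0.1,0.021,0,0,0,0],[2.4,0,0,0,0,0,0]]]'>/dev/null; python3 st.py
```

```text
t 17.85 pos [ 494.6 -197.6    4.8] yaw_y 102.13 z [-1.e-03  2.e-04 -1.e+00] F [-3.   0.5  0.5] w 0.34 g 59.7
  stage xy [-77.6  -0.2] front~ 33.4 Fx,Fy [-2.8  1.1]
t 18.1 pos [ 495.6 -197.5    4.8] yaw_y 102.11 z [-8.e-04  0.e+00 -1.e+00] F [-4.1 -0.6  1.4] w 0.339 g 59.8
  stage xy [-76.5  -0.3] front~ 34.5 Fx,Fy [-4.2  0.3]
t 18.35 pos [ 497.1 -197.2    4.8] yaw_y 102.13 z [-2.e-04 -0.e+00 -1.e+00] F [-2.6 -1.3 -0.1] w 0.344 g 59.6
  stage xy [-75.1  -0.3] front~ 35.9 Fx,Fy [-2.8 -0.7]
```

Both clips seem to have snapped down; the drag is now about 3 N. I continue gently to feel for the bar.

```bash
python3 -m crank '[[[2.4,0.1,0.021,0,0,0,0],[2.4,0,0,0,0,0,0]]]'>/dev/null; python3 st.py
python3 -m crank '[[[2.4,0.1,0.021,0,0,0,0],[2.4,0,0,0,0,0,0]]]'>/dev/null; python3 st.py
python3 -m crank '[[[2.4,0.1,0.021,0,0,0,0],[2.4,0,0,0,0,0,0]]]'>/dev/null; python3 st.py
```

```text
t 18.6 pos [ 498.3 -196.9    4.9] yaw_y 102.14 z [ 1.e-04  0.e+00 -1.e+00] F [-2.4 -1.6 -0.8] w 0.344 g 59.6
  stage xy [-73.8  -0.2] front~ 37.2 Fx,Fy [-2.6 -1.1]
t 18.85 pos [ 499.3 -196.6    4.9] yaw_y 102.15 z [ 1.e-04  1.e-04 -1.e+00] F [-2.5 -0.6 -0.7] w 0.337 g 59.5
  stage xy [-72.8  -0.1] front~ 38.2 Fx,Fy [-2.6 -0. ]
t 19.1 pos [ 500.2 -196.3    4.9] yaw_y 102.15 z [ 0.e+00  1.e-04 -1.e+00] F [-3.3 -0.8 -2. ] w 0.34 g 59.5
  stage xy [-71.8  -0.1] front~ 39.2 Fx,Fy [-3.4 -0.1]
```

Run:
```python
from h import *
a=grab("scene")[0][170:255,205:305];b=grab("side")[0][190:295,300:425]
cv2.imwrite("pics/clips.png",np.hstack([cv2.resize(a,(400,340),interpolation=2),cv2.resize(b,(400,340),interpolation=2)])[...,::-1])
```

```text
(no output)
```

View pics/clips.png

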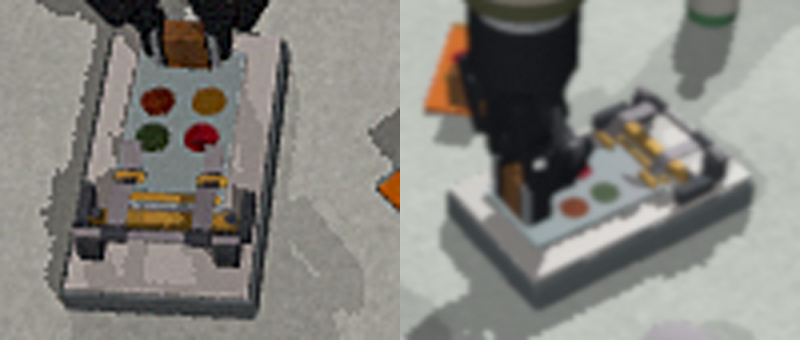

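The crop shows the strip (left panel, about (170,200)) past both noses at (128,178) and (211,180), with the bar just ahead at (150,218). I keep going in 1 mm steps.

```bash
python3 -m crank '[[[2.4,0.1,0.021,0,0,0,0],[2.4,0,0,0,0,0,0]]]'>/dev/null; python3 st.py
python3 -m crank '[[[2.4,0.1,0.021,0,0,0,0],[2.4,0,0,0,0,0,0]]]'>/dev/null; python3 st.py
python3 -m crank '[[[2.4,0.1,0.021,0,0,0,0],[2.4,0,0,0,0,0,0]]]'>/dev/null; python3 st.py
```

```text
t 19.45 pos [ 501.2 -196.2    4.9] yaw_y 102.15 z [-0.e+00  1.e-04 -1.e+00] F [-2.8  0.  -0.5] w 0.339 g 59.5
  stage xy [-70.8  -0.1] front~ 40.2 Fx,Fy [-2.7  0.6]
t 19.7 pos [ 502.3 -196.     4.9] yaw_y 102.15 z [ 1.e-04  1.e-04 -1.e+00] F [-2.5 -1.6 -1.3] w 0.342 g 59.5
  stage xy [-69.7  -0.2] front~ 41.3 Fx,Fy [-2.8 -1. ]
t 19.95 pos [ 503.3 -195.8    5. ] yaw_y 102.15 z [ 2.e-04  0.e+00 -1.e+00] F [-2.7 -0.8 -2.5] w 0.337 g 59.5
  stage xy [-68.7  -0.2] front~ 42.3 Fx,Fy [-2.8 -0.3]
```

```bash
python3 -m crank '[[[2.4,0.1,0.021,0,0,0,0],[2.4,0,0,0,0,0,0]]]'>/dev/null; python3 st.py
python3 -m crank '[[[2.4,0.1,0.021,0,0,0,0],[2.4,0,0,0,0,0,0]]]'>/dev/null; python3 st.py
python3 -m crank '[[[2.4,0.1,0.021,0,0,0,0],[2.4,0,0,0,0,0,0]]]'>/dev/null; python3 st.py
```

```text
t 20.2 pos [ 504.3 -195.6    4.9] yaw_y 102.15 z [ 1.e-04  1.e-04 -1.e+00] F [-2.4 -1.1 -1.6] w 0.343 g 59.5
  stage xy [-67.7  -0.2] front~ 43.3 Fx,Fy [-2.5 -0.5]
t 20.45 pos [ 505.3 -195.4    4.9] yaw_y 102.14 z [ 1.e-04  1.e-04 -1.e+00] F [-3.2 -1.  -1.7] w 0.336 g 59.5
  stage xy [-66.7  -0.2] front~ 44.3 Fx,Fy [-3.4 -0.3]
t 20.7 pos [ 506.3 -195.1    4.9] yaw_y 102.15 z [ 1.e-04  1.e-04 -1.e+00] F [-1.6 -0.2 -1.7] w 0.337 g 59.5
  stage xy [-65.6  -0.2] front~ 45.4 Fx,Fy [-1.6  0.2]
```

```bash
python3 -m crank '[[[2.4,0.1,0.021,0,0,0,0],[2.4,0,0,0,0,0,0]]]'>/dev/null; python3 st.py
python3 -m crank '[[[2.4,0.1,0.021,0,0,0,0],[2.4,0,0,0,0,0,0]]]'>/dev/null; python3 st.py
```

```text
t 20.95 pos [ 507.3 -194.9    4.9] yaw_y 102.15 z [ 1.e-04  0.e+00 -1.e+00] F [-3.  -0.6 -1.9] w 0.339 g 59.5
  stage xy [-64.6  -0.2] front~ 46.4 Fx,Fy [-3.1  0. ]
t 21.2 pos [ 508.  -194.8    4.9] yaw_y 102.14 z [-3.e-04  0.e+00 -1.e+00] F [-4.1 -0.2 -0.6] w 0.34 g 59.5
  stage xy [-63.8  -0.2] front~ 47.2 Fx,Fy [-4.1  0.6]
```

Contact is beginning. Now 0.5 mm steps.

```bash
python3 -m crank '[[[2.4,0.05,0.01,0,0,0,0],[2.4,0,0,0,0,0,0]]]'>/dev/null; python3 st.py
python3 -m crank '[[[2.4,0.05,0.01,0,0,0,0],[2.4,0,0,0,0,0,0]]]'>/dev/null; python3 st.py
python3 -m crank '[[[2.4,0.05,0.01,0,0,0,0],[2.4,0,0,0,0,0,0]]]'>/dev/null; python3 st.py
```

```text
t 21.45 pos [ 508.  -194.8    4.8] yaw_y 102.13 z [-1.2e-03  1.0e-04 -1.0e+00] F [-6.  -0.6  0.7] w 0.344 g 59.8
  stage xy [-63.9  -0.3] front~ 47.1 Fx,Fy [-6.   0.7]
t 21.7 pos [ 508.  -194.8    4.8] yaw_y 102.13 z [-2.e-03  2.e-04 -1.e+00] F [-7.7 -0.9  3.2] w 0.344 g 60.1
  stage xy [-63.9  -0.3] front~ 47.1 Fx,Fy [-7.8  0.7]
t 21.95 pos [ 508.  -194.9    4.8] yaw_y 102.12 z [-2.9e-03  3.0e-04 -1.0e+00] F [-11.   -1.2   4.2] w 0.343 g 60.3
  stage xy [-63.9  -0.3] front~ 47.1 Fx,Fy [-11.    1.1]
```

The plate has stalled against the bar with 11 N total, which is about 8 N beyond the drag. I hold it there.

```bash
python3 -m crank '[[[2.4,0,0,0,0,0,0],[2.4,0,0,0,0,0,0],[2.4,0,0,0,0,0,0],[2.4,0,0,0,0,0,0],[2.4,0,0,0,0,0,0]]]'>/dev/null; python3 st.py
python3 -m crank '[[[2.4,0,0,0,0,0,0],[2.4,0,0,0,0,0,0],[2.4,0,0,0,0,0,0],[2.4,0,0,0,0,0,0],[2.4,0,0,0,0,0,0]]]'>/dev/null; python3 st.py
```

```text
t 22.57 pos [ 508.  -194.9    4.8] yaw_y 102.11 z [-2.8e-03  2.0e-04 -1.0e+00] F [-12.1  -0.6   5.1] w 0.341 g 60.3
  stage xy [-63.9  -0.3] front~ 47.1 Fx,Fy [-11.9   1.9]
t 23.2 pos [ 508.  -194.9    4.8] yaw_y 102.11 z [-2.8e-03  3.0e-04 -1.0e+00] F [-11.2  -2.2   4.1] w 0.342 g 60.3
  stage xy [-63.9  -0.3] front~ 47.1 Fx,Fy [-11.4   0.2]
```

```bash
python3 -m crank '[[[2.4,-0.1,-0.021,0,0,0,0],[2.4,-0.06,-0.013,0.03,0,0,0],[2.4,0,0,0,0,0,0]]]'>/dev/null; python3 st.py
python3 -m crank '[[[4,0,0,0,0,0,0],[5,0,0,0,0,0,0],[6,0,0,0,0,0,0],[7,0,0,0,0,0,0],[7,0,0,0,0,0,0],[7,0,0,0,0,0,0]]]'>/dev/null; python3 st.py
```

```text
t 23.57 pos [ 508.1 -194.8    5.2] yaw_y 102.14 z [ 1.e-04 -0.e+00 -1.e+00] F [-2.7 -1.6 -2.4] w 0.345 g 59.3
  stage xy [-63.7  -0.2] front~ 47.3 Fx,Fy [-2.9 -1. ]
t 24.32 pos [ 508.1 -194.8    5.2] yaw_y 102.14 z [-0.e+00  1.e-04 -1.e+00] F [-0.6  0.2 -1.5] w 0.818 g 0.0
  stage xy [-63.8  -0.2] front~ 47.2 Fx,Fy [-0.5  0.3]
```

```bash
python3 -m crank '[[[7,0,0,0.5,0,0,0],[7,0,0,1,0,0,0],[7,0,0,2,0,0,0],[7,0,0,3,0,0,0],[7,-1,0,4,0,0,0],[7,-2,0,4,0,0,0],[7,-2,0,3,0,0,0],[7,-2,0,1,0,0,0],[7,0,0,0,0,0,0],[7,0,0,0,0,0,0]]]'>/dev/null; python3 st.py
python3 - <<'E'
from h import *
a=grab("scene")[0][170:255,205:305];b=grab("side")[0][190:295,300:425]
cv2.imwrite("pics/fin.png",np.hstack([cv2.resize(a,(400,340),interpolation=2),cv2.resize(b,(400,340),interpolation=2)])[...,::-1])
E
```

```text
t 25.57 pos [ 438.4 -194.6  190.2] yaw_y 102.16 z [ 3.e-04  2.e-04 -1.e+00] F [ 1.1  0.3 -0.9] w 0.823 g 0.0
  stage xy [-131.8   14.6] front~ -20.8 Fx,Fy [1.1 0. ]
```

View pics/fin.png

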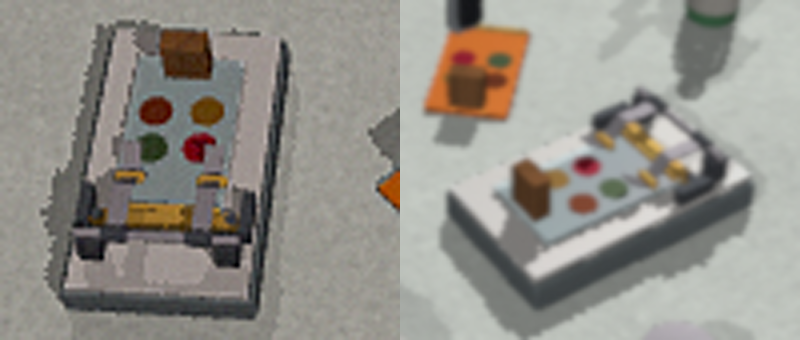

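The plate lies flat and square. Its strip is against the bar (left panel, about (160,215)), both clips are on the glass behind it, and the hand is clear.

```bash
python3 -c "
from workcell import job;print(job.hand_in())"
```

```text
the job is handed in; nothing more can be done
None
```

The job is handed in (no verdict came back): the plate lies flat and square under both clips, pressed home against the bar at an estimated 8 N for just over a second and then released, with nothing else touched as far as I could see.

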